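# Seat a screw-cap adapter in a flask and snap the joint clip on

### The arm

A 7-joint arm with a two-finger parallel gripper is mounted at the origin on the work surface. World frame = base frame: x ahead of the robot, y to its left, z up, the work surface at z = 0. Lengths are in m, angles in rad, forces in N, time in s.
With the tool pointing down it reaches from about 0.425 to 0.925 m from the base axis. Payload 6.8 kg.
Tool frame: the origin (TCP) lies on the mounting face of the last link; the fingertips stand 173 mm ahead of it and the grasp point (between the pads) lies 155 mm ahead of it; z points along the fingers, y is the line along which they close (so a half turn about z gives the same grasp; the last joint's range is limited). The gripper opens to 85 mm and grips with 20 to 120 N. Pads are 22 mm wide; open, the fingers measure 114 mm over their backs; the gripper's body (76 mm by 85 mm) begins 54 mm behind the grasp point. The pads swing forward as they close: fully open they stand 13 mm farther back than shut.
Start: joints at [-1.296, 0.477, 0.022, 1.555, -0.011, 1.109, -0.083], TCP at [0.252, 0.626, 0.405] pointing down, gripper open.
Joint ranges: [-2.96, 2.96], [-0.34, 2.1], [-1.41, 1.46], [0.24, 2.44], [-1.37, 4.51], [0.17, 1.92], [-2.96, 2.96]. Speed limits (rad/s): [2.39, 2.39, 3.14, 3.14, 3.14, 3.14, 3.14].

### API

Orientations are given as a rotation vector (axis times angle).
In Python, from bench import r gives the robot as it stands.
- The arm moves only by the tool carry_out, never from a script. Its argument "moves" is a list of rows, each a list of 5 numbers: the shift along the tool's x, y, z in m, then the turn about the tool's z in rad, then the finger opening in m, from 0 to 0.0854. In form: [[dx, dy, dz, roll, claw], ...]. A call has exactly 8 rows; each row is the pose to reach, as a shift and turn from the pose commanded when the call began, along the tool's axes at that moment; what a row does not reach only later rows make up. A row lasts 1/10 s, in which the tool goes at most 50 mm and 8.59 degrees, less where a joint would pass 70% of its speed; a pose out of reach is approached as far as the arm can. A call with a gripper value outside its range is refused whole. The fingers move at their own pace and stop on an object; "force" is the grip in N (left out, the last holds). Time passes only in rows, so rows that repeat a pose let the fingers close, or fill a call up. It gives the time, the measured TCP pose, the force, the opening and the grip force at its end, in the units of the state.
- r.get_obs(): the state, without advancing time (a new reading comes with each control period).
- r.grab_frame(name): name is "scene" or "top" or "wrist"; returns the picture (420x560x3 uint8, red, green, blue); there is no depth.
- r.calibration(name): a dict with "fx", "fy", "cx", "cy" (pixels), "k1" (the pictures are not rectified: a ray, as slopes to the right and down, at radius r is drawn at 1 + k1 r^2 times it, then the intrinsics apply), "rvec" (rotation vector, rad) and "tvec" (3), from world to camera coordinates, as OpenCV has them. Camera axes: x right, y down, z forward; pixel columns grow to the right and rows downward; lengths in m; the calibration is good to about 2 mm. A picture is of the moment at which its call begins: read the wrist's pose just before it. calibration takes no time and is no camera call; for the wrist camera it gives the pose at the moment of the call.
- r.hand_in(): hands the job in; it is judged then, once.
The state is a dict: "clock": time; "joints": joint angles; "qvel": joint speeds; "tau": joint torques, N m; "tcp_pos": TCP position; "orientation": TCP orientation; "contact_force": force on the tool from outside, world axes, zero at the start; "moment": the same for the moment, N m; "grip_width": finger opening in m; "gripper_force": force on a finger pad.
Only numpy, scipy, OpenCV 4.12 (cv2) and the standard library are available. Lean on these libraries where they do the work, as an engineer would, in place of code of your own. Each camera call takes 0.05 s, during which the arm holds its last target. There are 200 camera calls.

### The job

Press the black-capped adapter straight down until it is fully seated in the neck of the clamped flask. Then take the larger of the two joint clips from the tray, push it sideways over the joint until it snaps fully home with one ring above and one below the two glass beads, and let go of it. Go gently with the glass, and leave the small clip, the beaker and the brown bottle where they are.

Things in the scene. Friction and masses are not known exactly. Their poses are not given: they have to be found in the camera images.
- clamp: The clamp that grips the neck of a 250 ml round glass flask; fixed. Origin on the neck's vertical axis at the clamp's half height, 188 to 206 mm above the bench; x points from the stirrer's front to its back. Its rod, 12 mm thick, 320 mm tall, is at x +105, y +55 mm. The front (-x) is free. All of it lies under z +13 mm, near the neck under +10.
- stirrer: White magnetic stirrer, 210 x 165 mm, 73 mm high to its hot plate, fixed; origin on the bench under the neck's axis, axes as the clamp's. The flask hangs in its clamp above the plate.
- adapter (a joint): Gap in m between the flask's bead and the adapter's: 0 is fully seated, it starts 5 to 9 mm. The dry ground joint slides stiffly, about 5 N, stays where it is left, then stops hard. Seam = top face of the flask's bead: the flask was clamped by eye, so it lies 24 to 40 mm above the clamp's origin and is not measured. Seated, the flat top of the black cap is 39.5 mm above the seam.
- clip: The larger joint clip, off-white springy acetal, 26 g, 22.5 mm high, lying flat in the tray. Origin on the axis of its rings, at its underside; z up; x points out of the open mouth. Two C-shaped rings, 6 mm thick each (bottom and top) with a 10.5 mm slot between them, clasp a 30 mm shank. At the back a finger tab, 10 mm thick across y and 22.5 mm high, from x -24 to -56 mm.
- clip_centre (a point): Point on the clip's ring axis at half its height, 11.25 mm above its underside; axes as the clip's. It belongs on the neck's axis at the seam's height, the beads (each 38 mm across, 4.5 mm thick) in the slot with 0.75 mm play above and below; neck and adapter tube are 30 mm across, the cap 33. The flared lips meet the shank 23 mm short of home; pushing on takes about 8 N; past 8 mm short the jaws snap shut and pull the clip in, and its back stops hard at home.
- jaw_l (a joint): Opening of the clip's left (+y) jaw in rad: 0 closed, about 0.16 when spread by the shank, over 0.2 if a ring rides up on a bead because the height is wrong. Hinged near the clip's back, sprung shut, slippery on glass.
- jaw_r (a joint): The same for the right (-y) jaw. With the clip 1 mm off to one side of the neck, the spread jaws push it sideways with 2 to 5 N.
- small_clip: A smaller clip of the same shape, 16 mm high, rings for an 18 mm shank, too small for this joint. Origin on its ring axis at its underside. To be left alone.
- tray: Shallow grey tray, fixed, 190 x 300 mm, floor 3 mm and rim 12 mm above the bench; origin under its centre. The two clips lie in it, either one on either half.
- beaker: Glass beaker, 60 mm across, 75 mm high, on the bench; origin under its centre. To be left alone.
- reagent_bottle: Brown reagent bottle with white cap, 80 mm across, 165 mm high, on the bench; origin under its centre. To be left alone.
Not all that is in view belongs to the job. Leave any yellow look-alike of the clip alone.

How it is judged:
By the outcome, as a careful person would: the job done as asked, in the order asked, and still so for the second after the job is handed in, with the robot touching nothing.
It also fails if it takes over 54 s, if anything falls off the work surface, if the arm or the gripper's body presses on something with over 40 N, if the wrist force passes 120 N, or if a joint passes its speed limit or range.

## Working session

There is one attempt and no reset: what is moved stays moved. The work goes in short steps, Python scripts to look and compute and a tool call to move; the robot and the scene stay as the last step left them, time stands still between calls to the robot, and variables do not carry over. Pictures are saved under pics/ and viewed, at most 10 in all, crops included, and the job is handed in when it is done.

Besides the shell and the picture viewer there is one more tool, called in YAML: its name, and indented under it one key for each argument. carry_out: Moves the arm, as the interface text tells. Its arguments: {"type":"object","properties":{"moves":{"type":"array","items":{"type":"array","items":{"type":"number"}}},"force":{"type":"number"}},"required":["moves"]}

```bash
ls; mkdir -p pics
cat > h.py <<'E'
import numpy as np,cv2
from bench import r
def cal(n):
    c=r.calibration(n); R=cv2.Rodrigues(np.array(c["rvec"],float))[0]; return c,R,np.array(c["tvec"],float)
def ray(c,R,t,u,v):
    x=np.array([(u-c["cx"])/c["fx"],(v-c["cy"])/c["fy"]]); s=x.copy()
    for _ in range(20): s=x/(1+c["k1"]*(s@s))
    d=R.T@np.array([s[0],s[1],1.]); return -R.T@t,d
def atz(C,u,v,z):
    o,d=ray(*C,u,v); return o+d*(z-o[2])/d[2]
def proj(C,P):
    c,R,t=C; p=R@np.array(P,float)+t; s=p[:2]/p[2]; s=s*(1+c["k1"]*(s@s)); return np.array([c["fx"]*s[0]+c["cx"],c["fy"]*s[1]+c["cy"]])
def tri(L):
    A=np.zeros((3,3));b=np.zeros(3)
    for C,u,v in L:
        o,d=ray(*C,u,v); d/=np.linalg.norm(d); M=np.eye(3)-np.outer(d,d); A+=M;b+=M@o
    return np.linalg.solve(A,b)
def save(img,n): cv2.imwrite("pics/"+n,img[:,:,::-1])
E
python3 - <<'E'
from h import *
np.set_printoptions(precision=4,suppress=True)
ims=[r.grab_frame(n) for n in("scene","top")]
for n,i in zip(("scene","top"),ims): 
    np.save(n+".npy",i); save(i,n+"0.png"); c=r.calibration(n); print(n,c)
print(r.get_obs())
E
```

```text
pics
scene {'fx': 520.1740280561695, 'fy': 520.1740280561695, 'cx': 277.3603155608078, 'cy': 215.53616186301252, 'k1': -0.05350122932312977, 'rvec': array([ 0.9603,  2.6794, -0.7735]), 'tvec': array([ 0.3834, -0.2013,  1.6467])}
top {'fx': 397.28890347892025, 'fy': 397.28890347892025, 'cx': 289.37172229532007, 'cy': 210.1118030863793, 'k1': -0.02359550741677909, 'rvec': array([ 2.1655, -2.137 ,  0.1941]), 'tvec': array([-0.0224,  0.5523,  1.1887])}
{'clock': 0.1, 'joints': array([-1.2961,  0.4777,  0.0223,  1.5564, -0.0115,  1.1093, -0.0831]), 'qvel': array([-0.0007, -0.0013, -0.0004, -0.0032,  0.0004, -0.0003, -0.001 ]), 'tau': array([  0.0047, -59.7763,   1.6138, -28.1958,   0.0128,   0.005 ,
        -0.    ]), 'tcp_pos': array([0.252 , 0.6259, 0.4038]), 'orientation': array([-0.5975, -3.084 ,  0.0026]), 'contact_force': array([ 0.2578,  0.264 , -0.1896]), 'moment': array([ 0.0216, -0.0115, -0.0021]), 'gripper_force': 0.0, 'grip_width': 0.08558073082367797}
```

View pics/scene0.png

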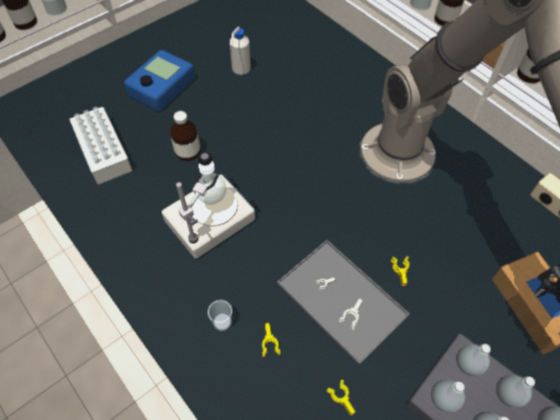

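View pics/top0.png

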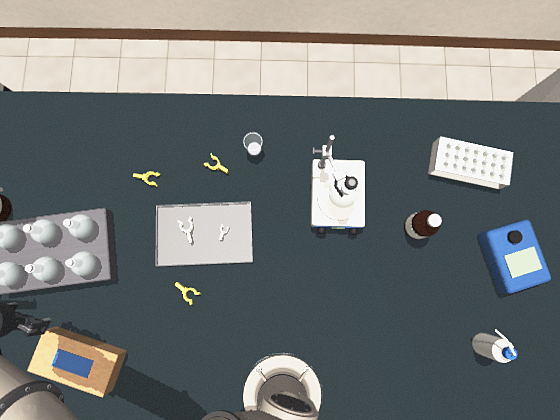

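The two white clips are in the tray, at top px (187,230) and (223,232). The one at (187,230) is larger, so it fits the description; the three yellow look-alikes lie outside the tray. The black cap is at top (351,184) and scene (206,158). I'll confirm with one enlarged crop.

Run:
```python
from h import *
s=np.load("scene.npy");t=np.load("top.npy")
def z(i,x,y,w,h,k): return cv2.resize(i[y:y+h,x:x+w],None,fx=k,fy=k,interpolation=cv2.INTER_CUBIC)
a=z(t,160,200,80,60,5); b=z(t,310,140,80,60,5); c=z(s,300,265,80,60,5); d=z(s,160,145,80,60,5)
save(np.vstack([np.hstack([a,b]),np.hstack([c,d])]),"crop1.png")
T=cal("top");S=cal("scene")
print("cap tri",tri([(T,351,184),(S,206,158)]))
print("clip",atz(T,187,230,.025),"small",atz(T,223,232,.02))
```

```text
cap tri [ 0.58724086 -0.16742128  0.27296375]
clip [0.48801191 0.30202571 0.025     ] small [0.48387207 0.19087692 0.02      ]
```

View pics/crop1.png

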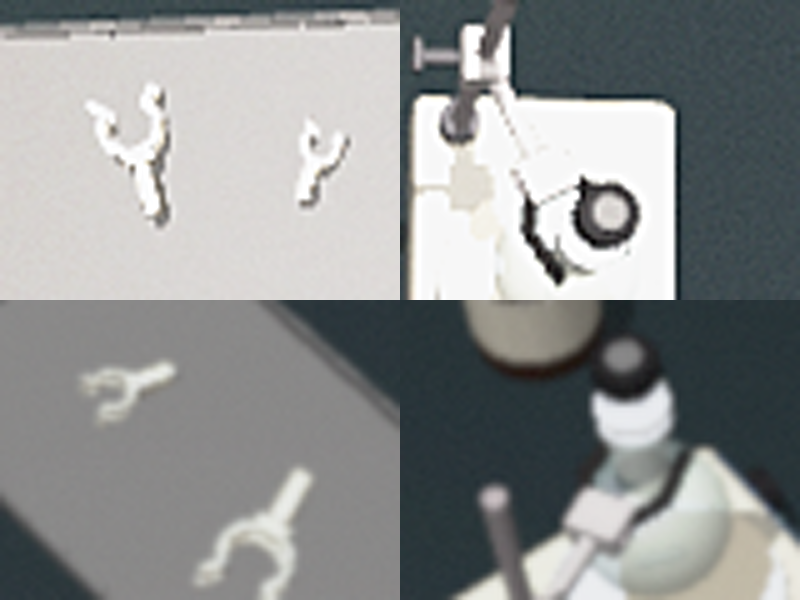

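The crop confirms it. The large clip (upper-left crop, tab end at top px (191.6,243), mouth facing up and slightly left) is clearly bigger than the small one at right. The cap disc centre is at top px (351.3,182.5) and scene px (205,156).

```bash
cat >> h.py <<'E'
def Rt(): 
    o=r.get_obs(); return cv2.Rodrigues(np.array(o["orientation"]))[0],np.array(o["tcp_pos"]),o
def shift(target,yaw=None):
    """shift in tool axes to world TCP target; roll so that tool x points at world yaw (mod pi)"""
    R,p,o=Rt(); d=R.T@(np.array(target)-p)
    cur=np.arctan2(R[1,0],R[0,0]); roll=None
    if yaw is not None: roll=-((yaw-cur+np.pi/2)%np.pi-np.pi/2)
    print("tcp",p.round(4),"cur tool-x yaw",round(cur,4),"shift",d.round(4),"roll",roll,"F",np.round(o["contact_force"],1),"w",round(o["grip_width"],4),"t",o["clock"], "q7",o["joints"][6])
E
python3 - <<'E'
from h import *
np.set_printoptions(precision=4,suppress=True)
T=cal("top");S=cal("scene")
c=tri([(T,351.3,182.5),(S,205,156)]);print("cap",c,proj(T,c),proj(S,c))
a=atz(T,191.6,243,.014);b=atz(T,186.4,225,.02);print("tab end",a,"ring",b)
e=atz(S,300+307/5,265+(470-300)/5,.02);print("tab end scene",e)
print("rod top", atz(T,310+95/5.,140.,.320), "rod base",atz(T,310+60/5,140+125/5,.073))
print("corners", [atz(T,*p,.073)[:2] for p in ((313,160),(364.5,160),(310.5,225),(364.5,227))])
cw=cal("wrist");R,p,o=Rt();print("wristcam in tool",R.T@(-cw[1].T@cw[2]-p)); print(R.T@cw[1].T); print(cw[0]['fx'])
shift([c[0],c[1],.50],0)
E
```

```text
cap [ 0.5891 -0.1667  0.2829] [351.7795 182.0683] [205.6369 156.19  ]
tab end [0.4486 0.2882 0.014 ] ring [0.5042 0.3059 0.02  ]
tab end scene [0.4504 0.2891 0.02  ]
rod top [ 0.686  -0.1047  0.32  ] rod base [ 0.6904 -0.1136  0.073 ]
corners [array([ 0.7059, -0.0857]), array([ 0.709, -0.246]), array([ 0.5034, -0.0786]), array([ 0.4997, -0.2421])]
wristcam in tool [ 0.085  -0.0005  0.0305]
[[ 0.0002 -0.9462 -0.3236]
 [ 1.     -0.0002  0.0012]
 [-0.0012 -0.3236  0.9462]]
336.5229524844414
tcp [0.252  0.6259 0.4038] cur tool-x yaw 2.7589 shift [-0.6087 -0.6095 -0.0951] roll -0.3827342533439779 F [ 0.3  0.3 -0.2] w 0.0856 t 0.1 q7 -0.08309567792800192
```

carry_out:
  moves:
    - [0,0,-0.05,0,0.085]
    - [0,0,-0.1,0,0.085]
    - [-0.03,-0.03,-0.115,-0.05,0.085]
    - [-0.06,-0.06,-0.115,-0.1,0.085]
    - [-0.09,-0.09,-0.115,-0.15,0.085]
    - [-0.12,-0.12,-0.115,-0.2,0.085]
    - [-0.15,-0.15,-0.115,-0.25,0.085]
    - [-0.18,-0.18,-0.115,-0.3,0.085]

```text
clock: 0.9
tcp_pos: [0.3523, 0.3901, 0.5193]
orientation: [-0.127, -3.139, 0.001]
contact_force: [-0.0, 0.1, 0.2]
grip_width: 0.0853
gripper_force: 0.0
```

```bash
python3 -c "
from h import *
shift([.589,-.167,.52],0)"
```

```text
tcp [0.3523 0.3901 0.5193] cur tool-x yaw 3.0608 shift [-2.809e-01 -5.361e-01 -5.000e-04] roll -0.08080666497834921 F [-0.   0.1  0.2] w 0.0853 t 0.9 q7 0.5455488606208287
```

carry_out:
  moves:
    - [-0.022,-0.042,0,-0.04,0.085]
    - [-0.044,-0.084,0,-0.08,0.085]
    - [-0.066,-0.126,0,-0.08,0.085]
    - [-0.088,-0.168,0,-0.08,0.085]
    - [-0.11,-0.21,0,-0.08,0.085]
    - [-0.132,-0.252,0,-0.08,0.085]
    - [-0.154,-0.294,0,-0.08,0.085]
    - [-0.176,-0.336,0,-0.08,0.085]

```text
clock: 1.7
tcp_pos: [0.4996, 0.0406, 0.5196]
orientation: [-0.004, -3.142, -0.0]
contact_force: [0.6, 0.7, -0.7]
grip_width: 0.0849
gripper_force: 0.0
```

```bash
python3 -c "
from h import *
shift([.589,-.167,.52],0)"
```

```text
tcp [0.4996 0.0406 0.5196] cur tool-x yaw 3.1389 shift [-0.09   -0.2073 -0.0004] roll -0.002659209896068493 F [ 0.6  0.7 -0.7] w 0.0849 t 1.7 q7 1.4039590941541886
```

carry_out:
  moves:
    - [-0.02,-0.045,0,0,0.085]
    - [-0.04,-0.09,0,0,0.085]
    - [-0.06,-0.135,0,0,0.085]
    - [-0.08,-0.18,0,0,0.085]
    - [-0.09,-0.205,0,0,0.085]
    - [-0.09,-0.205,0,0,0.085]
    - [-0.09,-0.205,0,0,0.085]
    - [-0.09,-0.205,0,0,0.085]

```text
clock: 2.5
tcp_pos: [0.5888, -0.1612, 0.5194]
orientation: [-0.001, -3.141, -0.002]
contact_force: [-0.3, 1.0, 0.9]
grip_width: 0.085
gripper_force: 0.0
```

Run:
```python
from h import *
W=cal("wrist");i=r.grab_frame("wrist");np.save("w1.npy",i);save(i,"w1.png")
print(proj(W,[.589,-.167,.283]))
shift([.589,-.167,.52],0)
```

```text
[269.06101996 230.27539664]
tcp [ 0.5888 -0.161   0.5195] cur tool-x yaw 3.1413 shift [-0.0002 -0.006  -0.0005] roll -0.00032824041749224264 F [-0.4  0.4  0.6] w 0.0853 t 2.55 q7 1.8953321491540078
```

View pics/w1.png

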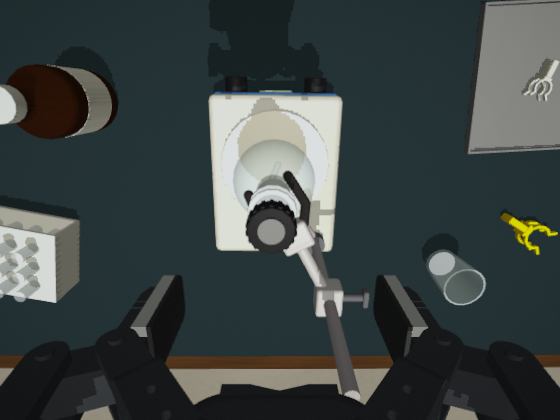

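The wrist view shows the cap's grey top disc at about px (271,232), against a predicted (269,230). The stirrer's front knobs are at the top of the image, the neck is free on the robot side, and the stirrer is square with the world. I'll refine numerically.

Run:
```python
from h import *
np.set_printoptions(precision=4,suppress=True)
W=cal("wrist");T=cal("top");S=cal("scene")
i=np.load("w1.npy").astype(int);g=i.mean(2)
def disc(im,cx,cy,h,lo,hi):
    g=im.astype(float).mean(2)[cy-h:cy+h+1,cx-h:cx+h+1]; m=((g>lo)&(g<hi)).astype(np.uint8)
    n,l,st,ce=cv2.connectedComponentsWithStats(m); k=l[h,h]; print(g[h].astype(int)); return ce[k]+[cx-h,cy-h],st[k]
wd=disc(i,271,232,20,75,140);print(wd)
t=np.load("top.npy");s=np.load("scene.npy")
td=disc(t,351,182,7,90,190);sd=disc(s,205,156,7,55,140);print(td,sd)
P=tri([(W,*wd[0]),(T,*td[0]),(S,*sd[0])]);print(P,[proj(C,P) for C in (W,T,S)])
print(tri([(W,*wd[0]),(S,*sd[0])]),tri([(W,*wd[0]),(T,*td[0])]))
for z in(.27,.275,.28,.285):print(z,atz(W,*wd[0],z)[:2])
for p in((211,97),(340,97),(217,249),(333,249)):print(atz(W,*p,.073)[:2])
```

```text
[ 48  48  48  48  49  49 106 140 147 147 147 147 147 147 147 147 147 147
 147 147 147 147 147 147 147 147 147 147 148 148 148 147 148 134  87  52
  52  52  52  51  51]
(array([271.0181, 231.8148]), array([   0,    0,   41,   41, 1550], dtype=int32))
[112  16  79  80 133 228 213 207 208 215 217 162  47  97 250]
[ 33  40  68 112 131 134 135 134 132 120  83  48  39  37  46]
(array([351.0055, 181.956 ]), array([  0,   0,  15,  15, 182], dtype=int32)) (array([204.1786, 155.6964]), array([ 2,  3,  9,  8, 56], dtype=int32))
[ 0.5902 -0.166   0.2849] [array([270.2579, 232.8505]), array([351.666 , 181.4504]), array([205.32  , 156.0587])]
[ 0.5908 -0.1669  0.2851] [ 0.5897 -0.1651  0.2833]
0.27 [ 0.5957 -0.1659]
0.275 [ 0.5936 -0.1657]
0.28 [ 0.5915 -0.1656]
0.285 [ 0.5894 -0.1655]
[ 0.5071 -0.2396]
[ 0.5071 -0.088 ]
[ 0.7037 -0.2441]
[ 0.7039 -0.086 ]
```

carry_out:
  moves:
    - [-0.001,-0.0045,0,0,0.0]
    - [-0.001,-0.0045,0,0,0.0]
    - [-0.001,-0.0045,0,0,0.0]
    - [-0.001,-0.0045,0.01,0,0.0]
    - [-0.001,-0.0045,0.02,0,0.0]
    - [-0.001,-0.0045,0.03,0,0.0]
    - [-0.001,-0.0045,0.04,0,0.0]
    - [-0.001,-0.0045,0.04,0,0.0]
  force: 20

```text
clock: 3.35
tcp_pos: [0.5895, -0.1669, 0.4775]
orientation: [-0.004, -3.138, -0.001]
contact_force: [-0.4, 0.6, 0.3]
grip_width: -0.0001
gripper_force: 0.0
```

carry_out:
  moves:
    - [0,0.001,0.003,0,0.0]
    - [0,0.001,0.006,0,0.0]
    - [0,0.001,0.009,0,0.0]
    - [0,0.001,0.012,0,0.0]
    - [0,0.001,0.014,0,0.0]
    - [0,0.001,0.016,0,0.0]
    - [0,0.001,0.018,0,0.0]
    - [0,0.001,0.019,0,0.0]

```text
clock: 4.15
tcp_pos: [0.5898, -0.1662, 0.4605]
orientation: [-0.004, -3.141, -0.0]
contact_force: [-0.8, -0.3, -0.2]
grip_width: -0.0002
gripper_force: 0.0
```

carry_out:
  moves:
    - [0,0,0.001,0,0.0]
    - [0,0,0.002,0,0.0]
    - [0,0,0.003,0,0.0]
    - [0,0,0.004,0,0.0]
    - [0,0,0.005,0,0.0]
    - [0,0,0.006,0,0.0]
    - [0,0,0.006,0,0.0]
    - [0,0,0.006,0,0.0]

```text
clock: 4.95
tcp_pos: [0.5899, -0.1662, 0.4547]
orientation: [0.004, 3.141, -0.0]
contact_force: [-1.3, -0.4, 4.0]
grip_width: 0.0001
gripper_force: 2.0
```

carry_out:
  moves:
    - [0,0,0.0005,0,0.0]
    - [0,0,0.001,0,0.0]
    - [0,0,0.0015,0,0.0]
    - [0,0,0.002,0,0.0]
    - [0,0,0.0025,0,0.0]
    - [0,0,0.003,0,0.0]
    - [0,0,0.0035,0,0.0]
    - [0,0,0.004,0,0.0]

```text
clock: 5.75
tcp_pos: [0.5899, -0.1662, 0.4507]
orientation: [0.004, 3.141, -0.0]
contact_force: [-1.1, -0.2, 4.5]
grip_width: 0.0005
gripper_force: 2.3
```

carry_out:
  moves:
    - [0,0,0.0005,0,0.0]
    - [0,0,0.001,0,0.0]
    - [0,0,0.0015,0,0.0]
    - [0,0,0.002,0,0.0]
    - [0,0,0.0025,0,0.0]
    - [0,0,0.003,0,0.0]
    - [0,0,0.003,0,0.0]
    - [0,0,0.003,0,0.0]

```text
clock: 6.55
tcp_pos: [0.5899, -0.1664, 0.4499]
orientation: [0.005, 3.14, 0.001]
contact_force: [-5.8, 2.0, 18.0]
grip_width: -0.0001
gripper_force: 8.7
```

The press stopped hard at TCP z 0.4499 with 18 N, so the adapter is seated and the seam is at about 0.2374. Next I retreat and go to the clip.

carry_out:
  moves:
    - [0,0,-0.03,0,0.085]
    - [0,0,-0.06,0,0.085]
    - [0.012,0.044,-0.07,-0.05,0.085]
    - [0.024,0.088,-0.07,-0.1,0.085]
    - [0.036,0.132,-0.07,-0.15,0.085]
    - [0.048,0.176,-0.07,-0.2,0.085]
    - [0.06,0.22,-0.07,-0.25,0.085]
    - [0.072,0.264,-0.07,-0.3,0.085]

```text
clock: 7.35
tcp_pos: [0.5176, 0.0997, 0.517]
orientation: [0.468, -3.106, 0.0]
contact_force: [1.3, 0.7, 0.6]
grip_width: 0.085
gripper_force: 0.0
```

```bash
python3 -c "
from h import *
shift([.465,.294,.30],.305)"
```

```text
tcp [0.5176 0.0997 0.517 ] cur tool-x yaw -2.8423 shift [-0.0073  0.2012  0.217 ] roll -0.00567994210727818 F [1.3 0.7 0.6] w 0.085 t 7.35 q7 1.617708279808116
```

carry_out:
  moves:
    - [-0.001,0.033,0.036,0,0.085]
    - [-0.002,0.066,0.072,0,0.085]
    - [-0.004,0.1,0.108,0,0.085]
    - [-0.005,0.133,0.144,0,0.085]
    - [-0.006,0.166,0.18,0,0.085]
    - [-0.007,0.2,0.215,0,0.085]
    - [-0.007,0.2,0.215,0,0.085]
    - [-0.007,0.2,0.215,0,0.085]

```text
clock: 8.15
tcp_pos: [0.4659, 0.2917, 0.3011]
orientation: [0.468, -3.104, 0.003]
contact_force: [0.7, -0.9, 0.6]
grip_width: 0.0851
gripper_force: 0.0
```

Run:
```python
from h import *
W=cal("wrist");i=r.grab_frame("wrist");np.save("w2.npy",i);np.save("W2.npy",np.array([W],dtype=object),allow_pickle=True)
shift([.465,.294,.30],.305)
P=np.array([.465,.294]);q=proj(W,[*P,.02]);print(q)
x,y=int(q[0])-130,max(0,int(q[1])-110);print(x,y)
save(cv2.resize(i[y:y+200,x:x+260],None,fx=3,fy=3,interpolation=cv2.INTER_CUBIC),"w2.png")
```

```text
tcp [0.4669 0.2908 0.3023] cur tool-x yaw -2.8446 shift [0.0008 0.0036 0.0023] roll -0.007968645735157764 F [ 0.6 -0.1  0.7] w 0.0849 t 8.2 q7 1.3117802525023285
[281.48906569 208.62222503]
151 98
```

View pics/w2.png

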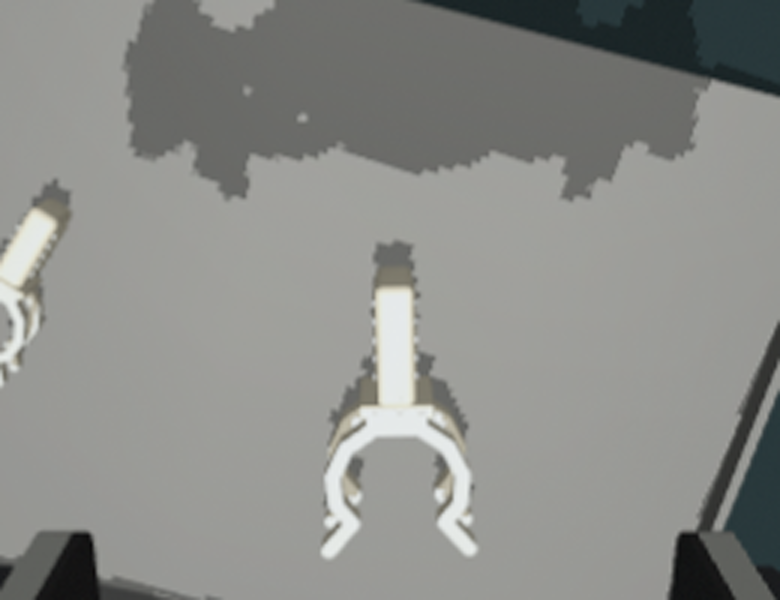

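The large clip is centred. Its tab runs from crop px (394.5,287) to (397,405), and its jaw tips are at (328,550) and (470,550).

Run:
```python
from h import *
np.set_printoptions(precision=4,suppress=True)
W=cal("wrist")
f=lambda u,v:atz(W,151+u/3,98+v/3,.0255)[:2]
e,b,l,q=f(394.5,287),f(396.5,405),f(328,550),f(470,550)
print(e,b,l,q,"tab len",np.linalg.norm(b-e),"mouth",np.linalg.norm(l-q),"tabw",np.linalg.norm(f(376,330)-f(413,330)))
ro=f(326,485),f(470,485);print("ring outer",np.linalg.norm(ro[0]-ro[1]),(ro[0]+ro[1])/2)
m=(l+q)/2;d=m-e;y=np.arctan2(d[1],d[0]);u=d/np.linalg.norm(d)
print("yaw",y,"dist",np.linalg.norm(d),"origin",e+.056*u,"grasp",e+.017*u)
g=e+.017*u
shift([*g,.2],y)
```

```text
[0.4534 0.2901] [0.4842 0.3003] [0.5316 0.295 ] [0.5201 0.3329] tab len 0.032482982620195916 mouth 0.039567314698800066 tabw 0.009535937165556103
ring outer 0.03918100041125266 [0.5067 0.3077]
yaw 0.3172678281396106 dist 0.07627585906405514 origin [0.5066 0.3076] grasp [0.4695 0.2954]
tcp [0.4669 0.2908 0.3023] cur tool-x yaw -2.8446 shift [-0.004   0.0038  0.1023] roll -0.020236473874768457 F [ 0.6 -0.1  0.7] w 0.0849 t 8.2 q7 1.3117802525023285
```

carry_out:
  moves:
    - [-0.004,0.0038,0.02,-0.02,0.04]
    - [-0.004,0.0038,0.05,-0.02,0.04]
    - [-0.004,0.0038,0.08,-0.02,0.04]
    - [-0.004,0.0038,0.1,-0.02,0.04]
    - [-0.004,0.0038,0.11,-0.02,0.04]
    - [-0.004,0.0038,0.115,-0.02,0.04]
    - [-0.004,0.0038,0.115,-0.02,0.04]
    - [-0.004,0.0038,0.115,-0.02,0.04]

```text
clock: 9.0
tcp_pos: [0.4701, 0.2961, 0.1888]
orientation: [-0.495, 3.101, 0.001]
contact_force: [-0.1, 0.8, 0.7]
grip_width: 0.0397
gripper_force: 0.0
```

```bash
python3 -c "
from h import *
shift([.4695,.2954,.178],.317)"
```

```text
tcp [0.4701 0.2961 0.1888] cur tool-x yaw -2.8249 shift [ 0.0008 -0.0005  0.0108] roll -0.0003165883673688086 F [-0.1  0.8  0.7] w 0.0397 t 9.0 q7 1.3715193896444475
```

carry_out:
  moves:
    - [0,0,0.006,0,0.04]
    - [0,0,0.0105,0,0.04]
    - [0,0,0.0105,0,0.04]
    - [0,0,0.0105,0,0.0]
    - [0,0,0.0105,0,0.0]
    - [0,0,0.0105,0,0.0]
    - [0,0,0.0105,0,0.0]
    - [0,0,0.0105,0,0.0]
  force: 50

```text
clock: 9.8
tcp_pos: [0.4696, 0.2961, 0.1774]
orientation: [-0.496, 3.102, 0.0]
contact_force: [0.1, 0.2, 2.2]
grip_width: 0.0092
gripper_force: 50.2
```

```bash
python3 -c "
from h import *
for k in range(4): o=r.get_obs(); print(o['tcp_pos'],o['contact_force'],o['moment'])
shift([.4695,.2954,.178],.317)"
```

```text
[0.46958322 0.29614068 0.1773931 ] [0.10577467 0.21441154 2.16474322] [-0.02560107  0.02315677 -0.00545571]
[0.46958322 0.29614068 0.1773931 ] [0.10577467 0.21441154 2.16474322] [-0.02560107  0.02315677 -0.00545571]
[0.46958322 0.29614068 0.1773931 ] [0.10577467 0.21441154 2.16474322] [-0.02560107  0.02315677 -0.00545571]
[0.46958322 0.29614068 0.1773931 ] [0.10577467 0.21441154 2.16474322] [-0.02560107  0.02315677 -0.00545571]
tcp [0.4696 0.2961 0.1774] cur tool-x yaw -2.8244 shift [ 0.0003 -0.0007 -0.0006] roll 0.00014327057689289546 F [0.1 0.2 2.2] w 0.0092 t 9.8 q7 1.3752883718979976
```

```bash
python3 -c "
from h import *
shift([.485,-.166,.401],0)"
```

```text
tcp [0.4696 0.2961 0.1774] cur tool-x yaw -2.8244 shift [ 0.1294 -0.4439 -0.2237] roll 0.31714327057689307 F [0.1 0.2 2.2] w 0.0092 t 9.8 q7 1.3752883718979976
```

carry_out:
  moves:
    - [0,0,-0.01,0,0.0]
    - [0,0,-0.03,0,0.0]
    - [0,0,-0.055,0,0.0]
    - [0,0,-0.085,0,0.0]
    - [0,0,-0.12,0,0.0]
    - [0,0,-0.155,0,0.0]
    - [0,0,-0.19,0,0.0]
    - [0,0,-0.22,0,0.0]

```text
clock: 10.6
tcp_pos: [0.4693, 0.2957, 0.3998]
orientation: [-0.496, 3.101, 0.001]
contact_force: [0.0, 0.9, -0.6]
grip_width: 0.009
gripper_force: 49.9
```

```bash
python3 -c "
from h import *
shift([.485,-.166,.401],0)"
```

```text
tcp [0.4693 0.2957 0.3998] cur tool-x yaw -2.8247 shift [ 0.129  -0.4436 -0.0017] roll 0.31689874924142103 F [ 0.   0.9 -0.6] w 0.009 t 10.6 q7 1.2935466106959745
```

carry_out:
  moves:
    - [0.008,-0.025,-0.001,0.03,0.0]
    - [0.018,-0.062,-0.001,0.07,0.0]
    - [0.029,-0.1,-0.001,0.11,0.0]
    - [0.04,-0.138,-0.001,0.15,0.0]
    - [0.051,-0.176,-0.001,0.19,0.0]
    - [0.062,-0.214,-0.001,0.23,0.0]
    - [0.073,-0.252,-0.001,0.27,0.0]
    - [0.084,-0.29,-0.001,0.317,0.0]

```text
clock: 11.4
tcp_pos: [0.479, -0.008, 0.3981]
orientation: [-0.004, -3.141, -0.0]
contact_force: [0.1, 0.2, -1.0]
grip_width: 0.0088
gripper_force: 49.9
```

```bash
python3 -c "
from h import *
shift([.485,-.166,.401],0)"
```

```text
tcp [ 0.479  -0.008   0.3981] cur tool-x yaw 3.1389 shift [-0.0064 -0.1579 -0.003 ] roll -0.0026910269668798392 F [ 0.1  0.2 -1. ] w 0.0088 t 11.4 q7 1.5548192806385364
```

carry_out:
  moves:
    - [-0.001,-0.035,-0.002,0,0.0]
    - [-0.003,-0.07,-0.003,0,0.0]
    - [-0.004,-0.105,-0.003,0,0.0]
    - [-0.006,-0.14,-0.003,0,0.0]
    - [-0.006,-0.158,-0.003,-0.003,0.0]
    - [-0.006,-0.158,-0.003,-0.003,0.0]
    - [-0.006,-0.158,-0.003,-0.003,0.0]
    - [-0.006,-0.158,-0.003,-0.003,0.0]

```text
clock: 12.2
tcp_pos: [0.4859, -0.1626, 0.4009]
orientation: [0.007, -3.141, -0.001]
contact_force: [-0.2, 0.2, -0.5]
grip_width: 0.009
gripper_force: 49.9
```

Run:
```python
from h import *
W=cal("wrist");i=r.grab_frame("wrist");s=r.grab_frame("scene");np.save("w3.npy",i);np.save("s3.npy",s)
shift([.485,-.166,.4005],0)
P=Rt()[1]
for n,q in (("clip c",P+[.0388,0,-.1632]),("cap",[.590,-.1658,.277]),("seam",[.590,-.1658,.2374])): print(n,proj(W,q),proj(cal("scene"),q))
a=i[130:430,140:420]; b=cv2.resize(s[130:205,160:230],None,fx=5.6,fy=5.6,interpolation=cv2.INTER_CUBIC)
a=cv2.resize(a,(400,int(a.shape[0]*400/280)));h=max(a.shape[0],b.shape[0])
z=lambda m:np.vstack([m,np.zeros((h-m.shape[0],m.shape[1],3),np.uint8)])
save(np.hstack([z(a),z(b)]),"w3.png")
```

```text
tcp [ 0.4861 -0.1625  0.4011] cur tool-x yaw -3.1366 shift [ 0.0011 -0.0035  0.0006] roll 0.0050342785421388925 F [ 0.6 -0.4 -0.8] w 0.0089 t 12.3 q7 1.934691471987929
clip c [277.84759552 360.02656483] [228.99978469 155.77539787]
cap [269.95887103 539.58890791] [205.8012739 158.0845011]
seam [271.54788538 451.93564026] [207.54393474 167.91252336]
```

View pics/w3.png

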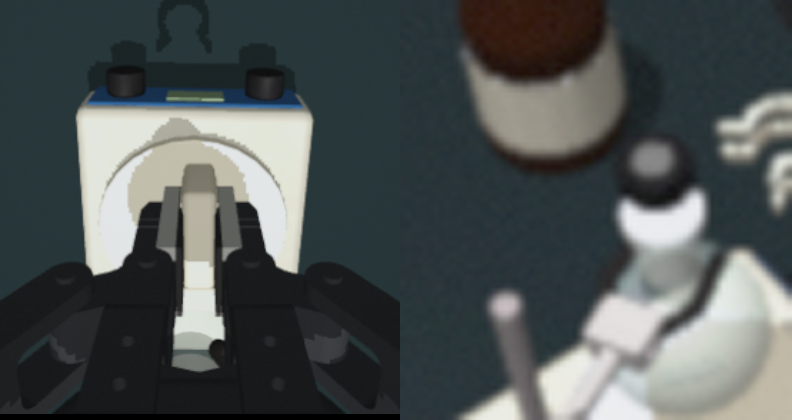

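The scene view shows the seated cap disc at about px (205.2,158.0), against a predicted (205.8,158.1), so the neck and seam agree. The clip hangs to its right with its mouth towards the neck. I approach slowly.

carry_out:
  moves:
    - [0,-0.0027,0.0008,0.005,0.0]
    - [-0.005,-0.0027,0.0008,0.005,0.0]
    - [-0.012,-0.0027,0.0008,0.005,0.0]
    - [-0.02,-0.0027,0.0008,0.005,0.0]
    - [-0.027,-0.0027,0.0008,0.005,0.0]
    - [-0.032,-0.0027,0.0008,0.005,0.0]
    - [-0.036,-0.0027,0.0008,0.005,0.0]
    - [-0.037,-0.0027,0.0008,0.005,0.0]

```text
clock: 13.1
tcp_pos: [0.5236, -0.1662, 0.4003]
orientation: [-0.003, -3.141, 0.0]
contact_force: [-0.3, 0.1, -0.3]
grip_width: 0.0089
gripper_force: 49.9
```

```bash
python3 -c "
from h import *
shift([.528,-.1652,.4003],0)"
```

```text
tcp [ 0.5236 -0.1662  0.4003] cur tool-x yaw 3.1398 shift [-0.0044  0.001  -0.    ] roll -0.0017470537740122971 F [-0.3  0.1 -0.3] w 0.0089 t 13.1 q7 1.951422167435284
```

carry_out:
  moves:
    - [-0.001,0.001,0,0,0.0]
    - [-0.002,0.001,0,0,0.0]
    - [-0.003,0.001,0,0,0.0]
    - [-0.004,0.001,0,0,0.0]
    - [-0.004,0.001,0,0,0.0]
    - [-0.004,0.001,0,0,0.0]
    - [-0.004,0.001,0,0,0.0]
    - [-0.004,0.001,0,0,0.0]

```text
clock: 13.9
tcp_pos: [0.5271, -0.1652, 0.4004]
orientation: [0.003, 3.142, 0.0]
contact_force: [-0.2, 0.3, 0.4]
grip_width: 0.0091
gripper_force: 49.9
```

carry_out:
  moves:
    - [0,0,0.0005,0,0.0]
    - [0,0,0.001,0,0.0]
    - [0,0,0.0015,0,0.0]
    - [0,0,0.0015,0,0.0]
    - [0,0,0.0015,0,0.0]
    - [0,0,0.0015,0,0.0]
    - [0,0,0.0015,0,0.0]
    - [0,0,0.0015,0,0.0]

```text
clock: 14.7
tcp_pos: [0.5272, -0.1653, 0.3991]
orientation: [0.003, 3.141, -0.0]
contact_force: [-0.9, 0.2, 3.7]
grip_width: 0.0088
gripper_force: 50.3
```

carry_out:
  moves:
    - [0,0,-0.0005,0,0.0]
    - [0,0,-0.0015,0,0.0]
    - [0,0,-0.0025,0,0.0]
    - [0,0,-0.003,0,0.0]
    - [0,0,-0.003,0,0.0]
    - [0,0,-0.003,0,0.0]
    - [0,0,-0.003,0,0.0]
    - [0,0,-0.003,0,0.0]

```text
clock: 15.5
tcp_pos: [0.5269, -0.1651, 0.4015]
orientation: [-0.003, -3.14, -0.0]
contact_force: [1.1, -1.2, -6.8]
grip_width: 0.0088
gripper_force: 49.1
```

Contacts above and below bracket the slot, which puts its centre at TCP z ≈ 0.4002. I recentre and push in.

carry_out:
  moves:
    - [0,0,0.0016,0,0.0]
    - [0,0,0.0016,0,0.0]
    - [-0.001,0,0.0016,0,0.0]
    - [-0.002,0,0.0016,0,0.0]
    - [-0.004,0,0.0016,0,0.0]
    - [-0.006,0,0.0016,0,0.0]
    - [-0.007,0,0.0016,0,0.0]
    - [-0.007,0,0.0016,0,0.0]

```text
clock: 16.3
tcp_pos: [0.5327, -0.1657, 0.3995]
orientation: [-0.004, -3.137, -0.001]
contact_force: [-7.3, -1.2, 1.4]
grip_width: 0.0088
gripper_force: 50.0
```

carry_out:
  moves:
    - [-0.001,-0.0004,-0.0003,0,0.0]
    - [-0.002,-0.0004,-0.0003,0,0.0]
    - [-0.003,-0.0004,-0.0003,0,0.0]
    - [-0.004,-0.0004,-0.0003,0,0.0]
    - [-0.005,-0.0004,-0.0003,0,0.0]
    - [-0.006,-0.0004,-0.0003,0,0.0]
    - [-0.007,-0.0004,-0.0003,0,0.0]
    - [-0.007,-0.0004,-0.0003,0,0.0]

```text
clock: 17.1
tcp_pos: [0.5393, -0.166, 0.3995]
orientation: [-0.004, -3.135, -0.002]
contact_force: [-8.3, -1.0, 1.1]
grip_width: 0.0092
gripper_force: 50.1
```

carry_out:
  moves:
    - [-0.001,-0.0003,-0.0003,0,0.0]
    - [-0.002,-0.0003,-0.0003,0,0.0]
    - [-0.003,-0.0003,-0.0003,0,0.0]
    - [-0.004,-0.0003,-0.0003,0,0.0]
    - [-0.005,-0.0003,-0.0003,0,0.0]
    - [-0.006,-0.0003,-0.0003,0,0.0]
    - [-0.007,-0.0003,-0.0003,0,0.0]
    - [-0.008,-0.0003,-0.0003,0,0.0]

```text
clock: 17.9
tcp_pos: [0.5497, -0.1658, 0.4009]
orientation: [0.002, 3.14, -0.001]
contact_force: [1.7, -0.6, -3.6]
grip_width: 0.009
gripper_force: 49.4
```

carry_out:
  moves:
    - [0,0,0.0006,0,0.0]
    - [-0.001,0,0.0006,0,0.0]
    - [-0.0015,0,0.0006,0,0.0]
    - [-0.002,0,0.0006,0,0.0]
    - [-0.0025,0,0.0006,0,0.0]
    - [-0.003,0,0.0006,0,0.0]
    - [-0.003,0,0.0006,0,0.0]
    - [-0.003,0,0.0006,0,0.0]

```text
clock: 18.7
tcp_pos: [0.5522, -0.166, 0.4005]
orientation: [0.003, 3.141, 0.0]
contact_force: [1.9, -0.7, 0.9]
grip_width: 0.0087
gripper_force: 50.1
```

Force is still pulling forward, so it's not at the stop yet; I push on.

carry_out:
  moves:
    - [-0.0005,0,0,0,0.0]
    - [-0.001,0,0,0,0.0]
    - [-0.0015,0,0,0,0.0]
    - [-0.002,0,0,0,0.0]
    - [-0.0025,0,0,0,0.0]
    - [-0.003,0,0,0,0.0]
    - [-0.003,0,0,0,0.0]
    - [-0.003,0,0,0,0.0]

```text
clock: 19.5
tcp_pos: [0.5534, -0.1662, 0.3995]
orientation: [-0.004, -3.136, -0.002]
contact_force: [-8.4, 0.7, 4.3]
grip_width: 0.0093
gripper_force: 50.6
```

carry_out:
  moves:
    - [0.001,0,-0.0003,0,0.0]
    - [0.0015,0,-0.0004,0,0.0]
    - [0.0015,0,-0.0004,0,0.0]
    - [0.0015,0,-0.0004,0,0.0]
    - [0.0015,0,-0.0004,0,0.03]
    - [0.0015,0,-0.0004,0,0.045]
    - [0.0015,0,-0.0004,0,0.045]
    - [0.0015,0,-0.0004,0,0.045]

```text
clock: 20.3
tcp_pos: [0.5541, -0.1659, 0.4012]
orientation: [0.002, 3.14, -0.0]
contact_force: [0.2, 0.8, -0.2]
grip_width: 0.0452
gripper_force: 0.0
```

carry_out:
  moves:
    - [0.005,0,0,0,0.045]
    - [0.02,0,0,0,0.045]
    - [0.045,0,0,0,0.045]
    - [0.075,0,0,0,0.045]
    - [0.09,0,-0.03,0,0.045]
    - [0.09,0,-0.06,0,0.045]
    - [0.09,0,-0.1,0,0.045]
    - [0.09,0,-0.1,0,0.045]

```text
clock: 21.1
tcp_pos: [0.4642, -0.1669, 0.5057]
orientation: [0.004, 3.132, -0.0]
contact_force: [0.3, -0.6, 0.0]
grip_width: 0.0449
gripper_force: 0.0
```

Run:
```python
from h import *
W=cal("wrist");i=r.grab_frame("wrist");s=r.grab_frame("scene")
shift([.55,-.166,.52],0)
S=cal("scene")
for q in([.59,-.1658,.277],[.59,-.1658,.2487],[.534,-.1658,.2487],[.61,-.1658,.2487]):print(proj(W,q),proj(S,q))
a=cv2.resize(i[200:420,170:390],(400,400),interpolation=cv2.INTER_CUBIC);b=cv2.resize(s[130:210,160:240],(400,400),interpolation=cv2.INTER_CUBIC)
save(np.hstack([a,b]),"w4.png")
```

```text
tcp [ 0.4634 -0.166   0.5014] cur tool-x yaw 3.1398 shift [-0.0866  0.0002 -0.0183] roll -0.001796886977858847 F [-0.9 -0.7 -0.2] w 0.0446 t 21.2 q7 1.8456896441640487
[280.27732315 382.73708346] [205.8012739 158.0845011]
[280.10900638 355.30772412] [207.05542293 165.15887097]
[280.04866711 298.69114555] [225.04788383 154.08009951]
[280.12844619 373.70256057] [200.50551375 169.19607743]
```

View pics/w4.png

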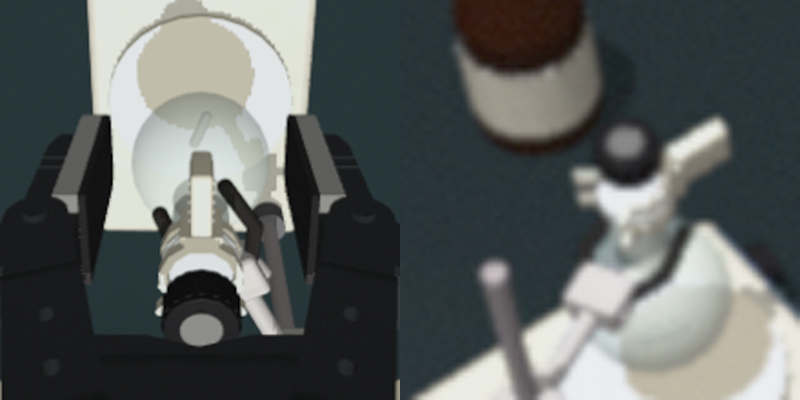

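The clip is level on the joint. Its tab end is at scene px (225,155), as predicted for home. The jaws are round the shank, the cap is seated at (205,158), and the gripper is clear.

```bash
python3 -c "
from bench import r
print(r.hand_in())"
```

```text
the job is handed in; nothing more can be done
None
```

The job is handed in at about 21 s of the 54 s: the adapter is pressed to its hard stop (18 N), the larger clip has snapped onto the joint and been let go, and I did not touch the small clip, the beaker or the brown bottle; the hand-in returned no verdict.

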